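Draw the amber filter from under its cover and hold it before the light panel

ROBOT

A 6-joint arm with a two-finger parallel gripper is mounted at the origin on a cart in front of the work surface, level with it; the furniture and walls round the work are solid. World frame = base frame: x ahead of the robot, y to its left, z up, the work surface at z = 0. Lengths are in m, angles in degrees, forces in N, time in s.
With the tool pointing down it reaches from about 0.375 to 0.9 m from the base axis. Payload 3.1 kg.
Tool frame: the origin (TCP) lies at the centre of the arm's flange, where the gripper is bolted on; the fingertips stand 182 mm ahead of it and the grasp point (between the pads) lies 164 mm ahead of it; x points along the fingers, z is the direction in which the jaws open and shut, and the axes are right-handed (so a half turn about x gives the same grasp; the last joint's range is limited). The gripper opens to 87 mm and grips with 3 to 60 N. Pads are 19 mm wide; open, the fingers measure 117 mm over their backs; the gripper's body (75 mm by 190 mm) begins 51 mm behind the grasp point.
Start: joints at [-78.925, 30.224, 82.088, -0, 67.689, -10.227], TCP at [0.227, -0.582, 0.405] pointing down, gripper open.
Joint ranges: [-176.69, 176.69], [-43.24, 126.21], [12.49, 139.97], [-82, 262], [0, 151.66], [-163.58, 163.58]. Speed limits (degrees/s): [159.86, 159.86, 180, 180, 180, 180].

INTERFACE

Orientations are given as a 3x3 rotation matrix whose columns are the frame's x, y, z axes.
In Python, from rig import bot gives the robot as it stands.
- The arm moves only by the shell command python3 -m crank 'ROWS' [OPENING]. ROWS is JSON, a list of rows, each an object with "offset": the shift along the tool's x, y, z in m, a list of three; "spin": the turn about the tool's x in rad. A call has 1 to 12 rows; each row shifts and turns the commanded pose from where the row before left it, along the tool's axes as they then stand; what a row does not reach is not made up. A row lasts 1/10 s, in which the tool goes at most 50 mm and 8.59 degrees, less where a joint would pass 70% of its speed; a pose out of reach is approached as far as the arm can. A call is refused whole if a number of a shift passes 0.05 or a number of a turn 0.15, either way. A call with a gripper value outside its range is refused whole. OPENING is the finger opening in m, from 0 to 0.087, set as the call begins (- or left out, the last holds). The fingers move at their own pace and stop on an object; the grip force is fixed at half the most. Time passes only in rows, so rows that do not move let the fingers close. It gives the time, the measured TCP pose, the force and the opening at its end, in the units of the state.
- bot.read_state(): the state, without advancing time (a new reading comes with each control period).
- bot.capture(name): name is "scene" or "side" or "wrist"; returns a dict with "pixels" (400x640x3 uint8, blue, green, red), "depth" (400x640 float32, m along the optical axis (not along the pixel's ray), 0 where there is no reading), "K" (3x3 intrinsics, pixels), "world_to_cam" (4x4, takes a point from world to camera coordinates). Camera axes: x right, y up, looking along -z (the intrinsics and any distortion apply to the point x, -y, -z); pixel columns grow to the right and rows downward; lengths in m; the calibration is good to about 2 mm. A picture is of the moment at which its call begins.
- bot.hand_in(): hands the job in, once; it reports no verdict.
Trained networks look in a picture, given as the dict that the camera call returned (one of the last four; its "shot" number tells which), for a name from the list of things; names that differ only in an ending like _2 or _b are one class to them, and where a whole thing is asked for, a point or a joint stands for the part that bears it (a point fixed in the world has none). Each returns a list of dicts, best first, with "p" (0 to 1); they miss things now and then, are a little off and sometimes report something else, mostly with a low value. They report only what shows in the picture. A call takes as long as a camera call. They do not tell look-alikes from the thing itself.
- bot.regions_of(label, picture): "region" (400x640 bool, what is visible of it) and "extent" ([centre column, centre row, width, height] in pixels, round what is visible of it).
The state is a dict: "time_s": time; "joint_positions": joint angles; "qvel": joint speeds; "tau": joint torques, N m; "position": TCP position; "tcp_rot": TCP orientation; "force": force on the tool from outside, world axes, zero at the start; "moment": the same for the moment, N m; "opening": opening from 0.0 (shut) to 1.0 (fully open).
Only numpy, scipy, OpenCV 4.12 (cv2) and the standard library are available. Lean on these libraries where they do the work, as an engineer would, in place of code of your own. Each camera call takes 0.05 s, during which the arm holds its last target.

TASK

Lift the blue hinged cover of the filter case by its bar handle and leave it standing wide open. Then pull the amber filter (orange tab) up out of its slot by the tab, leaving the green one seated, and hold it up in front of the middle of the lit panel, about 6 cm away, upright and face on to the light, without touching the panel. Finish while still holding it there, still, in the gripper; leave the other things on the worktop where they are.

Things in the scene. Friction and masses are not known exactly. Their poses are not given: they have to be found in the camera images.
- filter_case: Low grey filter case fixed to the worktop, 115 (x) x 120 (y) x 36 mm high, under a blue hood-shaped cover. Origin: centre of its underside, on the worktop. x runs from the handle side to the hinge side, y across, z up. Its top has two slots 70 mm apart in y (case x = -10 mm, case y = +35 and -35 mm), each 51 mm along x, 8.5 mm along y, 24 mm deep, floor 12 mm above the worktop. One filter stands in each; which one is where varies.
- flap (a joint): Hinge angle of the blue cover in rad: 0 shut, 1.85 fully open (stop); it starts shut or slightly ajar. Its front edge lifts and swings back towards +x of the case. Friction in the hinge keeps it at any angle; about 2 N at the handle moves it. Wide open means about 1.4 or more (upright or leaning back). The cover is a hood 115 x 120 x 50 mm deep, 3 mm walls, its top 86 mm above the worktop when shut; both filters are hidden in it.
- flap_handle (a point): Middle of the cover's handle, a round steel bar 10 mm thick along the case's y axis, 70 mm free length, 36 mm in front of the cover's front wall (31 mm free gap behind the bar) and 66 mm above the worktop when shut. It moves with the cover: at angle 0 it lies 151 mm in front of (-x) and 30 mm above the hinge axis. A gripper pointing down can pinch it fore and aft and stay pointing down, as the round bar turns between the pads.
- flap_hinge (a point): Middle of the cover's hinge axis, which runs along the case's y axis, at the back of the case, 57.5 mm behind (+x of) its centre, 36 mm above the worktop. Fixed to the case; axes as the case's.
- amber_filter_center (a point): Centre of the amber filter's window. The filter is a rigid upright plate in a black frame, 48 mm wide (own x), 6 mm thick (own y), 48 mm high (own z), 50 g or so, with an orange grip tab on its top edge, 22 mm (x) x 10 mm (y) x 20 mm high; the tab's centre is 34 mm above this point along own z. Seated, this point is 36 mm above the worktop, the bottom of the plate 24 mm deep in its slot with about 1.2 mm play each side; own axes then as the case's.
- green_filter_center (a point): Centre of the green filter's window: same plate with a green tab, in the other slot. Stays seated.
- light_panel: Upright grey light panel, fixed to the worktop, slab 14 mm (x) x 130 mm (y) from 35 to 155 mm above the worktop, on a foot 75 x 110 mm and 10 mm high that reaches 33 mm in front of the origin. Origin: on the worktop under the slab's middle; -x is the way the lit face looks (roughly towards the robot).
- panel_face (a point): Centre of the panel's lit face (lit area 104 x 94 mm), 95 mm above the worktop; x points into the panel, so the space in front is at negative x.
- lens_blower: Rubber lens blower, dark bulb with red nozzle, 49 mm wide, 98 mm tall, standing near the front edge, right of the case; origin at its underside. Bystander.
- barlow_lens: Flat lens ring, red and black, 54 mm across, 18 mm high, near the front edge; origin at its underside. Bystander.
- dust_cap: Black dust cap, 36 mm across, 13 mm high, behind the panel; origin at its underside. Bystander.
Things that resemble listed ones, but are neither listed nor needed, are in the scene too. Leave any purple look-alike of the filter_case alone.

How it is judged:
By the outcome, as a careful person would: the job done as asked, in the order asked, and still so for the second after the job is handed in, while the arm keeps its last pose, push and grip.
It also fails if it takes over 53 s, if anything falls off the work surface, if the arm or the gripper's body presses on something with over 40 N, if the wrist force passes 120 N, or if a joint passes its speed limit or range.

## Working session

There is one attempt and no reset: what is moved stays moved. The work goes in short steps, Python scripts to look and compute and a shell command to move; the robot and the scene stay as the last step left them, time stands still between calls to the robot, and variables do not carry over. Pictures are saved under pics/ and viewed, and the job is handed in when it is done.

```bash
ls; mkdir -p pics
cat > h.py <<'E'
import numpy as np, cv2, json
from rig import bot
def st():
    s=bot.read_state(); print('t',s['time_s'],'pos',np.round(s['position'],4),'F',np.round(s['force'],1),'open',round(float(s['opening']),3)); print(np.round(s['tcp_rot'],3).tolist(), np.round(s['joint_positions'],1)); return s
def cap(n):
    c=bot.capture(n); np.savez('last_%s.npz'%n,**{k:np.asarray(c[k]) for k in('pixels','depth','K','world_to_cam')}); return c
def W(c,u,v,d=None):
    K=np.asarray(c['K']);T=np.asarray(c['world_to_cam'])
    if d is None: d=c['depth'][int(round(v)),int(round(u))]
    p=np.array([(u-K[0,2])/K[0,0]*d,-(v-K[1,2])/K[1,1]*d,-d,1.]); return (np.linalg.inv(T)@p)[:3]
def cloud(c):
    K=np.asarray(c['K']);T=np.asarray(c['world_to_cam']);d=np.asarray(c['depth']);v,u=np.mgrid[:d.shape[0],:d.shape[1]]
    P=np.stack([(u-K[0,2])/K[0,0]*d,-(v-K[1,2])/K[1,1]*d,-d,np.ones_like(d)],-1)@np.linalg.inv(T).T
    P=P[...,:3]; P[d<=0]=np.nan; return P
def P(c,p):
    K=np.asarray(c['K']);T=np.asarray(c['world_to_cam']);q=(T@np.append(p,1))[:3]; return np.array([K[0,0]*q[0]/-q[2]+K[0,2],K[1,1]*-q[1]/-q[2]+K[1,2]])
def save(c,f,crop=None,s=1):
    im=np.asarray(c['pixels']).copy()
    if crop: a,b,e,g=crop; im=im[b:g,a:e]
    if s!=1: im=cv2.resize(im,None,fx=s,fy=s,interpolation=cv2.INTER_CUBIC)
    cv2.imwrite('pics/'+f,im)
E
python3 - <<'E'
from h import *
st()
for n in('scene','side','wrist'):
    c=cap(n); save(c,n+'0.png'); print(n,np.round(c['K'],1).tolist(),np.round(np.linalg.inv(c['world_to_cam']),3).tolist())
    if n!='wrist':
      for l in('filter_case','flap','flap_handle','light_panel','lens_blower','barlow_lens'):
        print(l,[(round(r['p'],2),np.round(r['extent']).tolist()) for r in bot.regions_of(l,c)])
E
```

```text
pics
t 0.0 pos [ 0.227  -0.5819  0.4038] F [-0.1 -0.2  0.8] open 1.002
[[-0.0, 0.932, 0.363], [0.002, 0.363, -0.932], [-1.0, 0.0, -0.002]] [-78.9  30.3  82.2  -0.   67.7 -10.2]
scene [[368.2, 0.0, 321.7], [0.0, 368.2, 198.3], [0.0, 0.0, 1.0]] [[-0.746, 0.287, -0.601, -0.147], [-0.666, -0.305, 0.681, 0.714], [0.011, 0.908, 0.419, 0.531], [0.0, 0.0, 0.0, 1.0]]
filter_case [(0.91, [313.0, 205.0, 56.0, 51.0]), (0.79, [362.0, 187.0, 48.0, 43.0])]
flap [(0.94, [313.0, 198.0, 56.0, 31.0]), (0.62, [359.0, 185.0, 52.0, 31.0])]
flap_handle [(0.78, [360.0, 182.0, 47.0, 29.0])]
light_panel [(0.93, [267.0, 228.0, 49.0, 72.0])]
lens_blower []
barlow_lens [(0.65, [328.0, 248.0, 20.0, 16.0])]
side [[423.3, 0.0, 314.5], [0.0, 423.3, 199.4], [0.0, 0.0, 1.0]] [[-0.999, 0.036, -0.03, 0.483], [-0.046, -0.61, 0.791, 0.894], [0.011, 0.792, 0.611, 0.774], [0.0, 0.0, 0.0, 1.0]]
filter_case [(0.96, [304.0, 204.0, 65.0, 58.0]), (0.79, [319.0, 165.0, 55.0, 45.0])]
flap [(0.66, [303.0, 197.0, 62.0, 42.0]), (0.58, [321.0, 162.0, 50.0, 40.0])]
flap_handle [(0.72, [303.0, 199.0, 60.0, 48.0]), (0.57, [320.0, 160.0, 62.0, 41.0])]
light_panel [(0.82, [319.0, 246.0, 24.0, 63.0])]
lens_blower [(0.72, [357.0, 154.0, 15.0, 21.0])]
barlow_lens [(0.76, [367.0, 246.0, 23.0, 14.0])]
wrist [[359.4, 0.0, 326.6], [0.0, 359.4, 207.3], [0.0, 0.0, 1.0]] [[0.363, 0.896, 0.255, 0.296], [-0.932, 0.349, 0.1, -0.554], [0.0, -0.273, 0.962, 0.385], [0.0, 0.0, 0.0, 1.0]]
```

View pics/scene0.png

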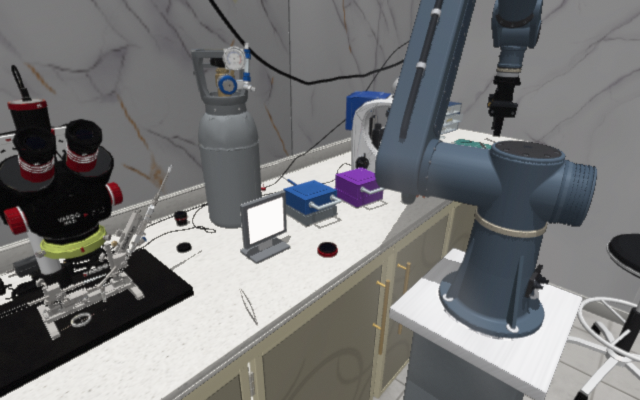

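View pics/side0.png

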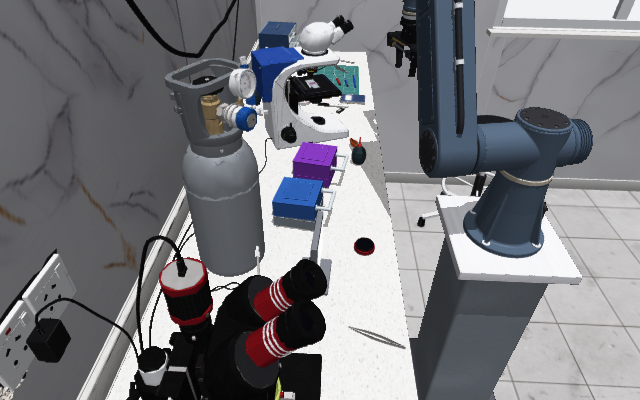

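View pics/wrist0.png

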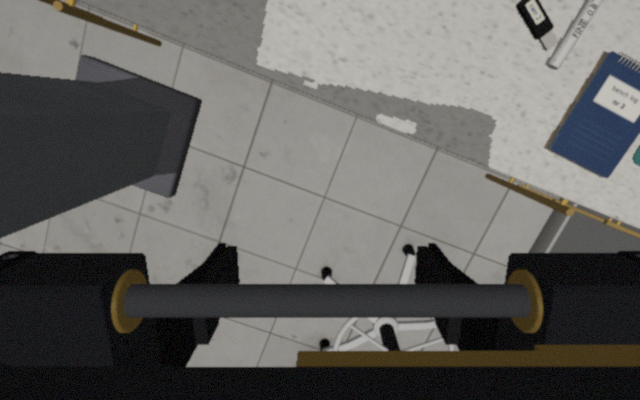

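Run:
```python
import numpy as np,cv2
a=np.load('last_scene.npz')['pixels'][150:290,210:410]; b=np.load('last_side.npz')['pixels'][130:290,240:410]
cv2.imwrite('pics/c1.png',cv2.resize(a,None,fx=4,fy=4,interpolation=3)); cv2.imwrite('pics/c2.png',cv2.resize(b,None,fx=3.5,fy=3.5,interpolation=3))
```

```text
(no output)
```

View pics/c1.png

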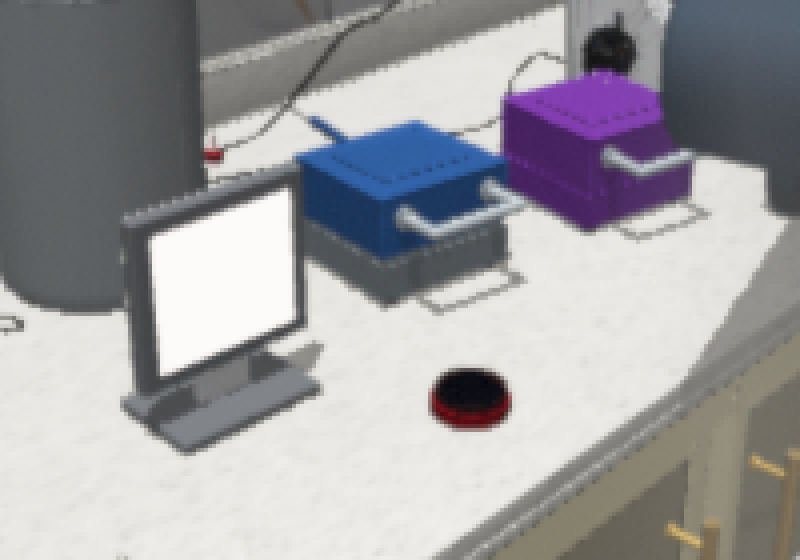

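View pics/c2.png

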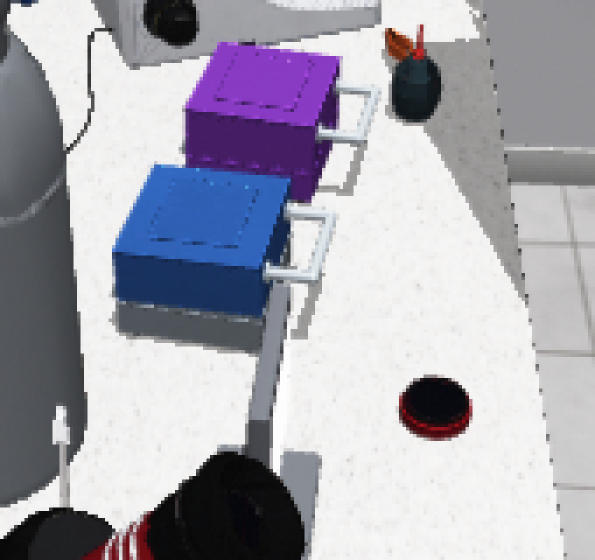

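Scene: the blue cover on its grey case is at about (313,200) and its handle at about (325,205). The purple decoy is at about (359,186), with its handle at about (374,190). The lit panel is at (265,225). In the side view, blue is at (300,198) with its handle at (325,200), and purple is at (317,160). I choose the blue cover on the grey case, and the crops confirm it. Next I measure it.

Run:
```python
from h import *
for n in('scene','side'):
    c=dict(np.load('last_%s.npz'%n)); X=cloud(c); im=c['pixels'].astype(int)
    B,G,R=im[...,0],im[...,1],im[...,2]
    reg=np.zeros(B.shape,bool)
    reg[170:235,280:345]=1 if n=='scene' else 0
    if n=='side': reg[165:235,265:350]=1
    blue=reg&(B>100)&(B>R*1.6)&(G>R)&np.isfinite(X[...,2])
    blue&=(B-R>60)
    p=X[blue]; print(n,'blue n',len(p),p.min(0).round(3),p.max(0).round(3))
    t=p[(p[:,2]>np.percentile(p[:,2],90)-.01)]
    print('top z quant',np.percentile(p[:,2],[2,10,50,75,90,97]).round(4))
    top=p[abs(p[:,2]-np.median(t[:,2]))<.006]
    A=np.c_[top[:,:2],np.ones(len(top))]; print('plane',np.linalg.lstsq(A,top[:,2],rcond=None)[0].round(4))
    r=cv2.minAreaRect((top[:,:2]*1000).astype(np.float32)); print('rect',np.round(r[0],1),np.round(r[1],1),r[2], cv2.boxPoints(r).round(0).tolist())
    # handle: bright, z 0.05..0.08, near
    for p0 in [reg]:
        m=p0&(R>120)&(abs(B-R)<50)&(X[...,2]>.045)&(X[...,2]<.085)
        q=X[m]; print('handle n',len(q)); print(q[np.argsort(q[:,0])][:40].round(3).tolist())
    # table
    mt=(R>200)&(abs(X[...,2])<.02)&(X[...,0]>.4)&(X[...,0]<.7)&(abs(X[...,1])<.4); print('table',np.median(X[mt][:,2]))
    # panel
    if n=='scene':
        reg=np.zeros(B.shape,bool); reg[185:262,235:295]=1
        m=reg&(R>245)&(G>245)&(B>245)&(X[...,2]>.03); q=X[m]; print('lit',len(q),q.min(0).round(3),q.max(0).round(3),np.median(q,0).round(4))
        cm=q.mean(0); u,s,vt=np.linalg.svd(q-cm,full_matrices=False); print('mean',cm.round(4),'normal',vt[2].round(3),s.round(3))
```

```text
scene blue n 593 [ 0.497 -0.177  0.005] [0.808 0.037 0.092]
top z quant [0.0587 0.0857 0.0888 0.0898 0.0905 0.0913]
plane [-0.0297  0.0036  0.1053]
rect [562.3 -31.9] [121.6 116.1] 81.96416473388672 [[496.0, -84.0], [611.0, -100.0], [628.0, 20.0], [513.0, 36.0]]
handle n 205
[[0.459, -0.053, 0.07], [0.46, -0.049, 0.072], [0.46, -0.045, 0.073], [0.46, -0.054, 0.076], [0.46, -0.031, 0.074], [0.46, -0.059, 0.071], [0.461, -0.046, 0.069], [0.462, -0.042, 0.07], [0.462, -0.042, 0.073], [0.462, -0.052, 0.073], [0.462, -0.047, 0.075], [0.462, -0.056, 0.071], [0.463, -0.052, 0.076], [0.463, -0.022, 0.074], [0.463, -0.049, 0.077], [0.464, -0.031, 0.073], [0.464, -0.041, 0.07], [0.464, -0.045, 0.075], [0.465, -0.041, 0.076], [0.465, -0.023, 0.076], [0.465, -0.029, 0.074], [0.466, -0.042, 0.072], [0.466, -0.038, 0.073], [0.466, -0.034, 0.075], [0.466, -0.038, 0.076], [0.466, -0.016, 0.074], [0.467, -0.012, 0.073], [0.467, -0.021, 0.073], [0.467, -0.022, 0.075], [0.467, -0.049, 0.076], [0.468, -0.009, 0.073], [0.468, -0.005, 0.072], [0.468, -0.036, 0.077], [0.468, -0.059, 0.075], [0.468, -0.027,
[... 856 characters left out ...]
199, 0.068], [0.441, -0.175, 0.066], [0.441, -0.175, 0.069], [0.441, -0.179, 0.07], [0.441, -0.183, 0.071], [0.442, -0.186, 0.073], [0.444, -0.179, 0.07], [0.444, -0.174, 0.07], [0.447, -0.176, 0.068], [0.448, -0.176, 0.071], [0.45, -0.173, 0.07], [0.451, -0.178, 0.07], [0.453, -0.177, 0.067], [0.453, -0.18, 0.069], [0.456, -0.176, 0.064], [0.456, -0.175, 0.068], [0.457, -0.178, 0.07], [0.457, -0.181, 0.072], [0.459, -0.175, 0.068], [0.46, -0.179, 0.069], [0.46, -0.184, 0.07], [0.462, -0.045, 0.072], [0.462, -0.051, 0.074], [0.462, -0.044, 0.075], [0.462, -0.054, 0.075], [0.462, -0.057, 0.076], [0.462, -0.175, 0.068], [0.463, -0.18, 0.068], [0.463, -0.178, 0.073]]
table 0.0002302998636980469
```

Run:
```python
from h import *
for n in('scene','side'):
    c=dict(np.load('last_%s.npz'%n)); X=cloud(c)
    print(n,'max z per 5cm cell; rows x .3-.85, cols y -.6...3')
    for x in np.arange(.3,.9,.05):
        l=[]
        for y in np.arange(-.65,.35,.05):
            m=(X[...,0]>=x)&(X[...,0]<x+.05)&(X[...,1]>=y)&(X[...,1]<y+.05)&(X[...,2]>-.05)&(X[...,2]<.7)
            z=X[...,2][m]; l.append('%4d'%(np.percentile(z,98)*1000) if len(z)>4 else '   .')
        print('%.2f'%x,' '.join(l))
```

```text
scene max z per 5cm cell; rows x .3-.85, cols y -.6...3
0.30    .    .  -32  -11    1    1    1    1    1    1    1    1    1    1    1    1    1    1    1    1
0.35    .    .    .    .    1    5   38   32    1    2    1    1    1    1   18   17    1    1    1    2
0.40    .    .    .    .    .    1   29    1   70   70    1    1    1    1   17    9    1    1    1    4
0.45    .    .    .    .    .    0    0   87   88   86    1   85   76   75    1  154  154  151  143    1
0.50    .    .    .  376  342    .    .   89   89   87    1   91   91   90    1  154  155  155  153    1
0.55    .    .    .  373  311   83    .   87   88   86    .   90   91   89    1    .    .    1    1    1
0.60    .    .  311  311  311  308   79    .    .    .    .   87   87   87  483  484  480    1    1    1
0.65    .    .  311  311  312  309   45    3    .    .    .    .    .    .  377  485  477  291    1   13
0.70    .    .  311  311  310  268   28    1    .    .    .    .    .    .  429  478  462  474    6    1
0.75    .    .    0  123    1    1    1    1    1   11    1    5    4    .    .  479  479  258   37
[... 1040 characters left out ...]
   74    3    3    2   50   87   89   87    3  488  484  156    .    .
0.65    .    .  314  313  313  311   41    4    3    3    3    3    2    2  480  495  481  296    .    .
0.70    3    3  312  312  312  309    3    4    5    .    .    .    .    .  481  478  479  478    8    3
0.75    3    2    4  290    2    1    .    .    .    .    .    .    .    .    .  481  480  279    .    .
0.80    .    .    2    2    .    .    .    .    .    .    .    .    .    3    7    3    3    .    3    3
0.85  429  442  453  464  474  486  496  507  518  528  538  547  550  570  580  591  602  613  624  635
0.90    .    .    .    .    .    .    .    .    .    .    .    .    .    .    .    .    .    .    .    .
```

```bash
python3 - <<'E'
from h import *
for n in('scene','side'):
    c=dict(np.load('last_%s.npz'%n)); X=cloud(c)
    for z0,z1 in((.1,.3),(.3,.5),(.5,.8)):
        m=(X[...,0]>.58)&(X[...,0]<.8)&(X[...,1]>-.1)&(X[...,1]<.3)&(X[...,2]>z0)&(X[...,2]<z1)
        q=X[m]
        if len(q): print(n,z0,np.percentile(q,1,axis=0).round(3),np.percentile(q,99,axis=0).round(3))
E
python3 -m crank '[{"offset":[0,0,0],"spin":-0.15},{"offset":[0,0,0],"spin":-0.15},{"offset":[0,0,0],"spin":-0.15},{"offset":[0,0,0],"spin":-0.15},{"offset":[0,0,0],"spin":-0.15},{"offset":[0,0,0],"spin":-0.15},{"offset":[0,0,0],"spin":-0.15}]' 0.05
python3 -m crank '[{"offset":[0,0.034,0.0023],"spin":0},{"offset":[0,0.034,0.0023],"spin":0},{"offset":[0,0.034,0.0023],"spin":0},{"offset":[0,0.034,0.0023],"spin":0},{"offset":[0,0.034,0.0023],"spin":0},{"offset":[0,0.034,0.0023],"spin":0},{"offset":[0,0.034,0.0023],"spin":0},{"offset":[0,0.034,0.0023],"spin":0},{"offset":[0,0.034,0.0023],"spin":0},{"offset":[0,0.034,0.0023],"spin":0}]'
```

```text
scene 0.1 [0.636 0.079 0.103] [0.744 0.215 0.298]
scene 0.3 [0.622 0.086 0.301] [0.767 0.205 0.487]
side 0.1 [0.637 0.128 0.103] [0.788 0.217 0.299]
side 0.3 [0.626 0.073 0.302] [0.777 0.208 0.488]
time_s: 1.45
position: [0.2271, -0.5823, 0.4048]
tcp_rot: [[-0.0, 0.142, 0.99], [-0.0, 0.99, -0.142], [-1.0, -0.0, 0.0]]
force: [0.0, -0.5, 0.2]
opening: 0.587
time_s: 2.45
position: [0.3004, -0.2482, 0.405]
tcp_rot: [[0.001, 0.149, 0.989], [-0.001, 0.989, -0.149], [-1.0, -0.001, 0.001]]
force: [0.2, 0.8, 0.2]
opening: 0.574
```

```bash
python3 -m crank '[{"offset":[0.009,0.03,0.0165],"spin":0},{"offset":[0.009,0.03,0.0165],"spin":0},{"offset":[0.009,0.03,0.0165],"spin":0},{"offset":[0.009,0.03,0.0165],"spin":0},{"offset":[0.009,0.03,0.0165],"spin":0},{"offset":[0.009,0.03,0.0165],"spin":0},{"offset":[0.009,0.03,0.0165],"spin":0},{"offset":[0.009,0.03,0.0165],"spin":0},{"offset":[0,0,0],"spin":0}]' 0.05
python3 - <<'E'
from h import *
st(); c=cap('wrist'); save(c,'w1.png'); c=cap('scene'); save(c,'s1.png',(230,120,430,270),4)
E
```

```text
time_s: 3.35
position: [0.4682, -0.0293, 0.3321]
tcp_rot: [[0.001, 0.144, 0.99], [0.0, 0.99, -0.144], [-1.0, 0.001, 0.001]]
force: [-1.0, -0.2, -0.1]
opening: 0.576
t 3.35 pos [ 0.4682 -0.0293  0.3321] F [-1.  -0.2 -0.1] open 0.576
[[0.001, 0.144, 0.99], [0.0, 0.99, -0.144], [-1.0, 0.001, 0.001]] [-1.730e+01  2.500e+01  1.083e+02  1.000e-01  4.670e+01 -9.000e+00]
```

View pics/w1.png

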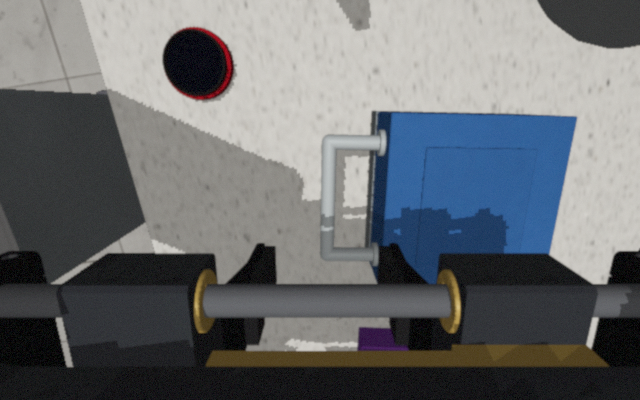

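View pics/s1.png

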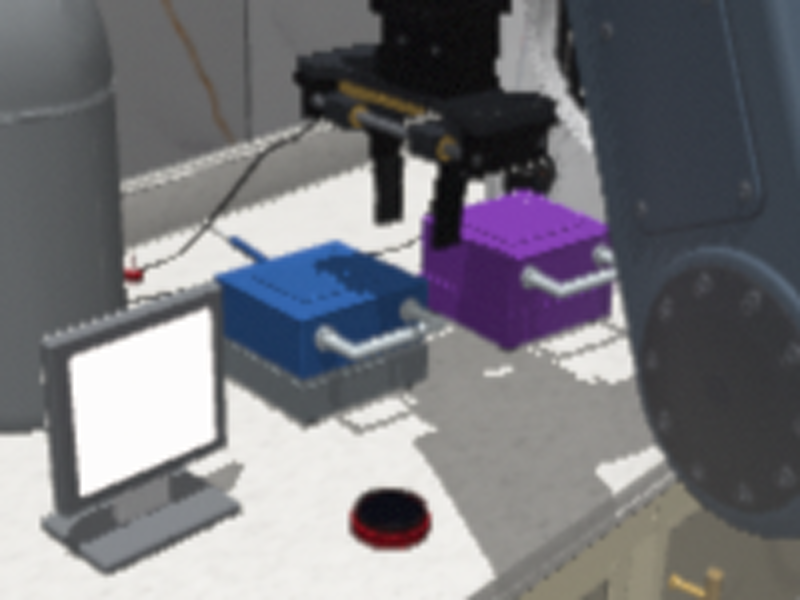

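The wrist view shows the bar handle at column ~328, rows 137–258, almost vertical and so aligned with the jaws, with the blue cover to its right. In the scene view the fingers are above the blue handle side. I'll measure the bar from the wrist depth.

Run:
```python
from h import *
c=dict(np.load('last_wrist.npz')); X=cloud(c)
pts=[]
for v in range(150,226,5):
    row=X[v,312:345]; m=(row[:,2]>.06)
    q=row[m]; 
    if len(q): pts.append([*q[:,:2].mean(0),q[:,2].max(),len(q)])
pts=np.array(pts); print(pts.round(4)); k=np.polyfit(pts[:,1],pts[:,0],1); print('x=',k,'ang',np.degrees(np.arctan(k[0])))
for v in(140,145,255): 
    row=X[v,312:345]; q=row[row[:,2]>.06]; print(v,q.mean(0).round(4) if len(q) else None)
# cover top edges
im=c['pixels'].astype(int); m=(im[...,0]-im[...,2]>60)&(X[...,2]>.08)&(X[...,2]<.1); q=X[m]; print(q.min(0),q.max(0)); 
for y in(-.02,0,.02): 
    s=q[abs(q[:,1]-y)<.003]; print(y,s[:,0].min(),s[:,0].max())
for x in(.53,.56,.59): s=q[abs(q[:,0]-x)<.003]; print(x,s[:,1].max())
```

```text
[[ 4.759e-01  1.770e-02  7.810e-02  1.500e+01]
 [ 4.748e-01  1.450e-02  7.740e-02  1.400e+01]
 [ 4.745e-01  1.130e-02  7.830e-02  1.400e+01]
 [ 4.739e-01  8.000e-03  7.730e-02  1.500e+01]
 [ 4.734e-01  4.700e-03  7.760e-02  1.500e+01]
 [ 4.729e-01  1.300e-03  7.770e-02  1.500e+01]
 [ 4.724e-01 -2.100e-03  7.760e-02  1.500e+01]
 [ 4.722e-01 -5.500e-03  7.760e-02  1.400e+01]
 [ 4.711e-01 -8.700e-03  7.750e-02  1.400e+01]
 [ 4.706e-01 -1.230e-02  7.750e-02  1.400e+01]
 [ 4.701e-01 -1.570e-02  7.770e-02  1.400e+01]
 [ 4.696e-01 -1.920e-02  7.780e-02  1.400e+01]
 [ 4.691e-01 -2.270e-02  7.770e-02  1.400e+01]
 [ 4.682e-01 -2.630e-02  7.790e-02  1.500e+01]
 [ 4.677e-01 -2.980e-02  7.850e-02  1.500e+01]
 [ 4.668e-01 -3.330e-02  7.740e-02  1.400e+01]]
x= [0.16722114 0.47267418] ang 9.493229883489619
140 [0.4794 0.0237 0.0764]
145 [0.479  0.0205 0.0765]
255 [ 0.4675 -0.0561  0.0762]
[ 0.50254427 -0.08060145  0.08441973] [0.62816969 0.03577258 0.09380389]
-0.02 0.5062873349005098 0.6227885120680854
0 0.5093227105460244 0.625778319382358
0.02 0.5128837041891486 0.6271676245940254
0.53 0.034143367260594235
0.56 0.029178902694248592
0.59 0.02402372562055883
```

```bash
python3 -m crank '[{"offset":[0,0,-0.002],"spin":0.02},{"offset":[0,0,0],"spin":0},{"offset":[0.02,0,0],"spin":0},{"offset":[0.02,0,0],"spin":0},{"offset":[0.02,0,0],"spin":0},{"offset":[0.015,0,0],"spin":0},{"offset":[0.01,0,0],"spin":0},{"offset":[0.01,0,0],"spin":0},{"offset":[0,0,0],"spin":0}]' 0.03
python3 - <<'E'
from h import *
c=cap('side'); save(c,'sd2.png',(230,130,400,260),4.5)
E
```

```text
time_s: 4.35
position: [0.4642, -0.0318, 0.237]
tcp_rot: [[-0.002, 0.169, 0.986], [0.0, 0.986, -0.169], [-1.0, 0.0, -0.002]]
force: [-0.6, -0.0, 0.0]
opening: 0.344
```

View pics/sd2.png

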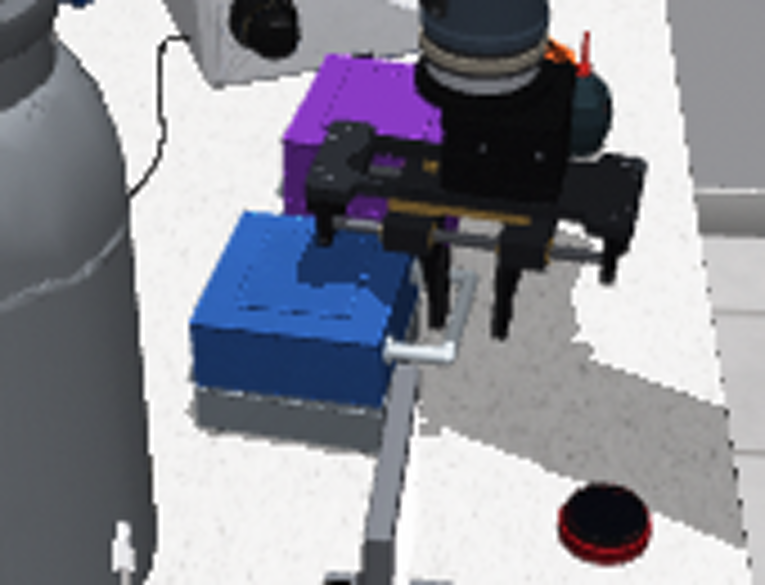

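The fingers straddle the bar, one in the gap at crop (435,310) and one in front at (503,320). I close on it, correcting the 3 mm offset.

```bash
python3 -m crank '[{"offset":[0,0,0.003],"spin":-0.005},{"offset":[0,0,0],"spin":0},{"offset":[0,0,0],"spin":0},{"offset":[0,0,0],"spin":0},{"offset":[0,0,0],"spin":0}]' 0.0
python3 - <<'E'
from h import *
st()
# arc plan from theta0
hx,hz=-.151,.030
def pos(t): return np.array([hx*np.cos(t)+hz*np.sin(t), -hx*np.sin(t)+hz*np.cos(t)])
t0=.035;p=pos(t0)
for i,t in enumerate(np.linspace(t0,1.68,24)[1:]):
    q=pos(t); print(i,round(t,3),'x(down)%.4f z%.4f'%(-(q[1]-p[1]),q[0]-p[0])); p=q
print(pos(1.68)-pos(t0))
E
```

```text
time_s: 4.9
position: [0.468, -0.032, 0.2381]
tcp_rot: [[0.002, 0.163, 0.987], [-0.001, 0.987, -0.163], [-1.0, -0.0, 0.002]]
force: [2.4, 0.6, -0.8]
opening: 0.101
t 4.9 pos [ 0.468  -0.032   0.2381] F [ 2.4  0.6 -0.8] open 0.101
[[0.002, 0.163, 0.987], [-0.001, 0.987, -0.163], [-1.0, -0.0, 0.002]] [-17.6  35.5 112.    0.   32.4  -8.2]
0 0.107 x(down)-0.0106 z0.0029
1 0.178 x(down)-0.0104 z0.0037
2 0.25 x(down)-0.0101 z0.0044
3 0.321 x(down)-0.0098 z0.0051
4 0.393 x(down)-0.0094 z0.0058
5 0.464 x(down)-0.0089 z0.0064
6 0.536 x(down)-0.0084 z0.0071
7 0.607 x(down)-0.0079 z0.0076
8 0.679 x(down)-0.0074 z0.0082
9 0.75 x(down)-0.0068 z0.0087
10 0.822 x(down)-0.0061 z0.0092
11 0.893 x(down)-0.0054 z0.0096
12 0.965 x(down)-0.0047 z0.0099
13 1.036 x(down)-0.0040 z0.0102
14 1.108 x(down)-0.0033 z0.0105
15 1.179 x(down)-0.0025 z0.0107
16 1.251 x(down)-0.0017 z0.0109
17 1.322 x(down)-0.0010 z0.0110
18 1.394 x(down)-0.0002 z0.0110
19 1.465 x(down)0.0006 z0.0110
20 1.537 x(down)0.0014 z0.0109
21 1.608 x(down)0.0022 z0.0108
22 1.68 x(down)0.0029 z0.0106
[0.19613603 0.11156537]
```

Gripped, with an opening of 8.8 mm on the 10 mm bar. Now I follow the arc.

```bash
python3 -m crank '[{"offset":[-0.0106,0,0.0029],"spin":0},{"offset":[-0.0104,0,0.0037],"spin":0},{"offset":[-0.0101,0,0.0044],"spin":0},{"offset":[-0.0098,0,0.0051],"spin":0},{"offset":[-0.0094,0,0.0058],"spin":0},{"offset":[-0.0089,0,0.0064],"spin":0},{"offset":[-0.0084,0,0.0071],"spin":0}]'
python3 - <<'E'
from h import *
c=cap('side'); save(c,'sd3.png',(230,110,400,240),4.5)
E
```

```text
time_s: 5.6
position: [0.5016, -0.0376, 0.3051]
tcp_rot: [[-0.004, 0.163, 0.987], [0.001, 0.987, -0.163], [-1.0, -0.0, -0.004]]
force: [0.3, -0.8, -5.0]
opening: 0.101
```

View pics/sd3.png

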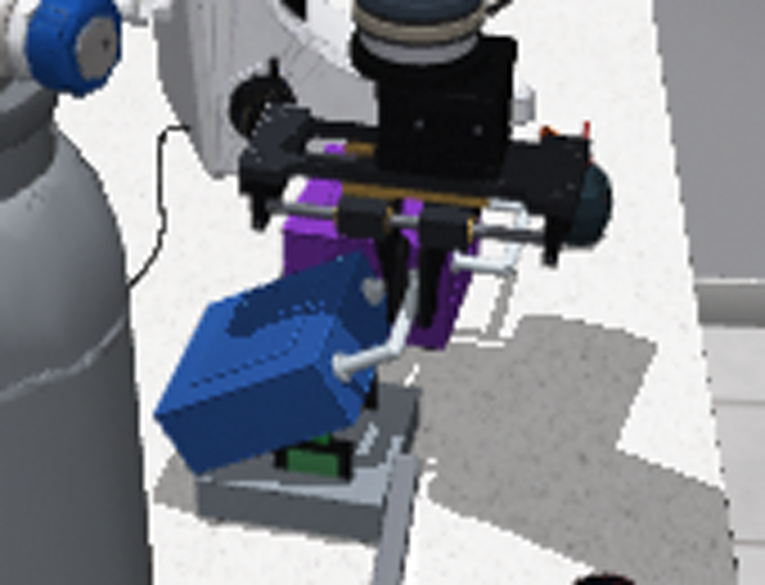

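The cover is lifting, with the gripper holding the bar at crop (405,280). The green filter shows at (315,455), the near slot at +y, so amber is at −y. Continuing.

```bash
python3 -m crank '[{"offset":[-0.0079,0,0.0076],"spin":0},{"offset":[-0.0074,0,0.0082],"spin":0},{"offset":[-0.0068,0,0.0087],"spin":0},{"offset":[-0.0061,0,0.0092],"spin":0},{"offset":[-0.0054,0,0.0096],"spin":0},{"offset":[-0.0047,0,0.0099],"spin":0},{"offset":[-0.004,0,0.0102],"spin":0},{"offset":[-0.0033,0,0.0105],"spin":0}]'
python3 -m crank '[{"offset":[-0.0025,0,0.0107],"spin":0},{"offset":[-0.0017,0,0.0109],"spin":0},{"offset":[-0.001,0,0.011],"spin":0},{"offset":[-0.0002,0,0.011],"spin":0},{"offset":[0.0006,0,0.011],"spin":0},{"offset":[0.0014,0,0.0109],"spin":0},{"offset":[0.0022,0,0.0108],"spin":0},{"offset":[0.0029,0,0.0106],"spin":0},{"offset":[0,0,0],"spin":0}]'
python3 - <<'E'
from h import *
c=cap('side'); save(c,'sd4.png',(230,90,400,220),4.5)
E
```

```text
time_s: 6.45
position: [0.5747, -0.0497, 0.3522]
tcp_rot: [[-0.003, 0.163, 0.987], [-0.0, 0.987, -0.163], [-1.0, -0.0, -0.003]]
force: [-2.6, -1.1, 2.8]
opening: 0.105
time_s: 7.35
position: [0.6626, -0.0644, 0.3482]
tcp_rot: [[0.002, 0.164, 0.987], [-0.0, 0.987, -0.164], [-1.0, -0.0, 0.002]]
force: [-0.8, -2.3, -0.5]
opening: 0.099
```

View pics/sd4.png

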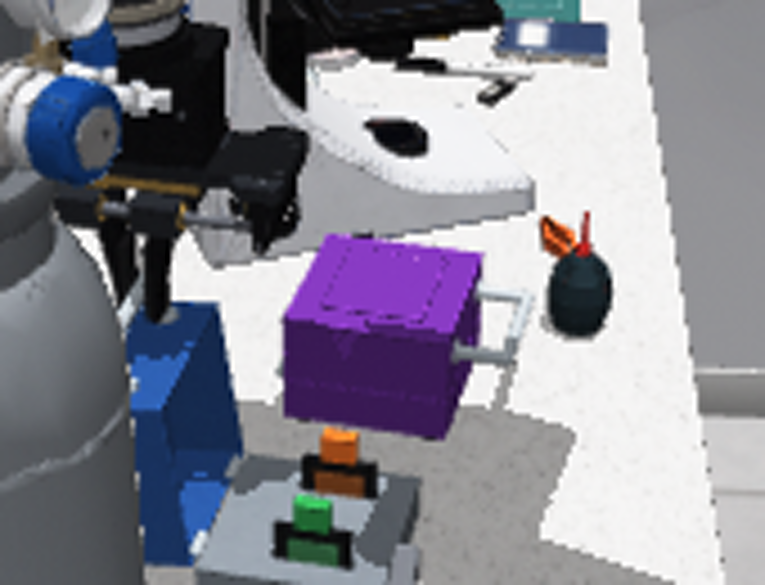

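The cover now stands back past vertical, at crop (180,430). The orange tab is at (340,445) in the −y slot and the green one at (313,513) at +y. I release, lift and back off.

```bash
python3 -m crank '[{"offset":[0,0,0],"spin":0},{"offset":[0,0,0],"spin":0},{"offset":[0,0,0],"spin":0},{"offset":[-0.01,0,0],"spin":0},{"offset":[-0.025,0,0],"spin":0},{"offset":[-0.03,0,0],"spin":0},{"offset":[0,0,-0.03],"spin":0},{"offset":[0,0,-0.03],"spin":0},{"offset":[0,0,-0.03],"spin":0},{"offset":[0,0,-0.03],"spin":0}]' 0.035
python3 -m crank '[{"offset":[0,0,0],"spin":-0.15},{"offset":[0,0,0],"spin":-0.15},{"offset":[0,0,0],"spin":-0.15},{"offset":[0,0,0],"spin":-0.15},{"offset":[0,0,0],"spin":-0.15},{"offset":[0,0,0],"spin":-0.15},{"offset":[0,0,0],"spin":-0.15},{"offset":[0,0,0],"spin":-0.15},{"offset":[0,0,0],"spin":-0.15},{"offset":[0,0,0],"spin":-0.15},{"offset":[0,0,0],"spin":-0.07},{"offset":[0,0,0],"spin":0}]'
python3 - <<'E'
from h import *
st(); c=cap('wrist'); save(c,'w5.png'); c=cap('side'); save(c,'sd5.png',(230,90,400,220),4.5)
E
```

```text
time_s: 8.4
position: [0.5414, -0.044, 0.4154]
tcp_rot: [[0.002, 0.163, 0.987], [-0.0, 0.987, -0.163], [-1.0, 0.0, 0.002]]
force: [0.5, 0.0, 0.5]
opening: 0.402
time_s: 9.6
position: [0.5426, -0.0442, 0.4152]
tcp_rot: [[0.002, -0.986, 0.164], [-0.0, 0.164, 0.986], [-1.0, -0.002, 0.0]]
force: [0.3, 0.9, -0.5]
opening: 0.405
t 9.6 pos [ 0.5426 -0.0442  0.4152] F [ 0.3  0.9 -0.5] open 0.405
[[0.002, -0.986, 0.164], [-0.0, 0.164, 0.986], [-1.0, -0.002, 0.0]] [-16.4  23.3  93.1   0.   63.6 -97. ]
```

View pics/w5.png

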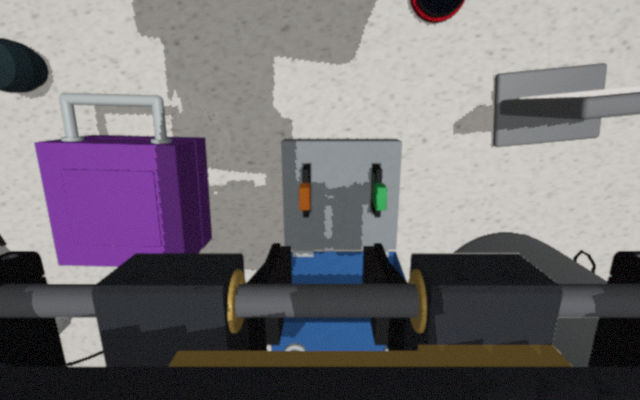

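View pics/sd5.png

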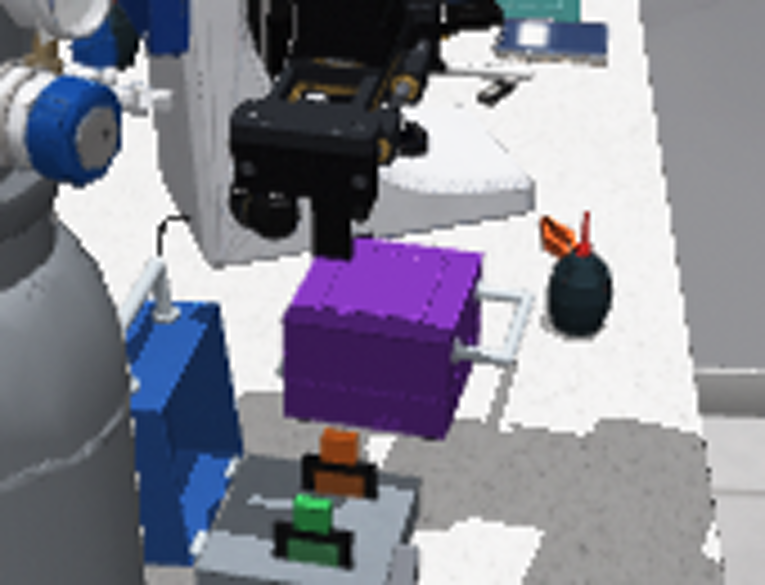

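The cover stays open after release. In the wrist view the amber tab is at (305,196) and green at (380,197), with both filters seated. Now I measure the tab.

Run:
```python
from h import *
for n,(a,b,e,g) in (('wrist',(290,170,320,220)),('side',(295,175,320,205))):
    c=dict(np.load('last_%s.npz'%n)); X=cloud(c); im=c['pixels'].astype(int)
    m=(im[...,2]>im[...,0]*2)&(im[...,2]-im[...,0]>60); k=np.zeros_like(m); k[b:g,a:e]=1; m&=k
    q=X[m]; q=q[np.isfinite(q[:,2])]; print(n,len(q),'z',np.percentile(q[:,2],[5,50,90,98]).round(4))
    top=q[q[:,2]>.066 if n=='side' else q[:,2]>.074]; r=cv2.minAreaRect((top[:,:2]*1000).astype(np.float32)); print(len(top),top.mean(0).round(4),top.min(0).round(3),top.max(0).round(3),np.round(r[0],1),np.round(r[1],1),r[2])
s=bot.read_state(); R=np.array(s['tcp_rot']); 
for t in [(.5453,-.0657)]: print('delta tool',(R.T@(np.array([*t,.234])-s['position'])).round(4))
```

```text
wrist 291 z [0.0687 0.0803 0.0813 0.0819]
266 [ 0.5447 -0.0645  0.0802] [ 0.534 -0.071  0.075] [ 0.557 -0.059  0.083] [545.5 -64.8] [ 9.2 22.1] 79.8386459350586
side 96 z [0.0372 0.0656 0.0796 0.0811]
47 [ 0.547  -0.062   0.0747] [ 0.537 -0.07   0.067] [ 0.557 -0.056  0.082] [546.8 -62.7] [10.8 21.9] 75.47972869873047
delta tool [ 0.1809 -0.006  -0.0207]
```

```bash
python3 -m crank '[{"offset":[0.02,-0.003,-0.01],"spin":0},{"offset":[0.03,-0.002,-0.01],"spin":0},{"offset":[0.03,0,0],"spin":0},{"offset":[0.03,0,0],"spin":0},{"offset":[0.02,0,0],"spin":0},{"offset":[0,0,0],"spin":0}]' 0.035
python3 - <<'E'
from h import *
s=st(); R=np.array(s['tcp_rot']); print('delta tool',(R.T@(np.array([.545,-.0648,.235])-s['position'])).round(4))
c=cap('wrist'); save(c,'w6.png')
X=cloud(c); im=c['pixels'].astype(int); m=(im[...,2]>im[...,0]*2)&(im[...,2]-im[...,0]>60)&(abs(X[...,0]-.545)<.04)&(abs(X[...,1]+.065)<.03)&(X[...,2]>.074)
q=X[m]; 
if len(q)>5: r=cv2.minAreaRect((q[:,:2]*1000).astype(np.float32)); print(len(q),q.mean(0),r)
E
```

```text
time_s: 10.3
position: [0.5433, -0.0647, 0.2819]
tcp_rot: [[-0.006, -0.986, 0.165], [0.002, 0.165, 0.986], [-1.0, 0.006, 0.001]]
force: [0.3, -0.3, 0.8]
opening: 0.405
t 10.3 pos [ 0.5433 -0.0647  0.2819] F [ 0.3 -0.3  0.8] open 0.405
[[-0.006, -0.986, 0.165], [0.002, 0.165, 0.986], [-1.0, 0.006, 0.001]] [-18.5  34.5  99.3   0.   46.5 -99. ]
delta tool [ 0.0469 -0.0019  0.0001]
1095 [ 0.53288541 -0.06118302  0.11914125] ((531.9728393554688, -60.60396194458008), (45.56794357299805, 49.534507751464844), 84.26142883300781)
```

View pics/w6.png

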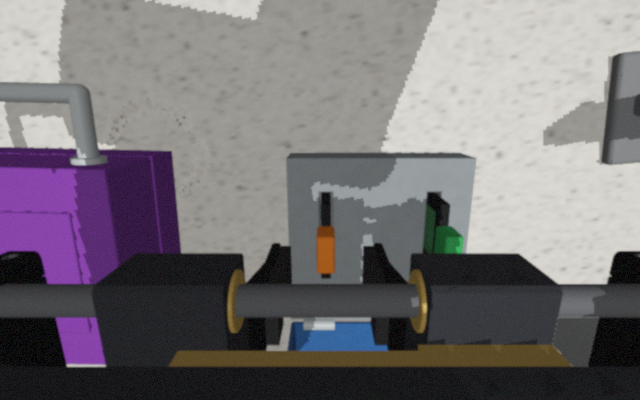

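The tab (325,250) is centred between the fingers at columns ~265 and ~385. I descend and close.

```bash
python3 -m crank '[{"offset":[0.015,-0.001,0],"spin":0},{"offset":[0.015,0,0],"spin":0},{"offset":[0.01,0,0],"spin":0},{"offset":[0.007,0,0],"spin":0},{"offset":[0,0,0],"spin":0}]' 0.035
python3 -m crank '[{"offset":[0,0,0],"spin":0},{"offset":[0,0,0],"spin":0},{"offset":[0,0,0],"spin":0},{"offset":[0,0,0],"spin":0},{"offset":[0,0,0],"spin":0}]' 0.0
python3 - <<'E'
from h import *
st()
E
```

```text
time_s: 10.85
position: [0.5453, -0.0651, 0.2372]
tcp_rot: [[-0.0, -0.986, 0.164], [0.0, 0.164, 0.986], [-1.0, 0.0, 0.0]]
force: [-0.8, -0.3, -0.2]
opening: 0.406
time_s: 11.35
position: [0.5454, -0.0651, 0.2376]
tcp_rot: [[0.001, -0.986, 0.164], [-0.0, 0.164, 0.986], [-1.0, -0.001, -0.0]]
force: [0.2, 0.5, 2.2]
opening: 0.111
t 11.35 pos [ 0.5454 -0.0651  0.2376] F [0.2 0.5 2.2] open 0.111
[[0.001, -0.986, 0.164], [-0.0, 0.164, 0.986], [-1.0, -0.001, -0.0]] [-18.5  38.8 100.4   0.   40.7 -99. ]
```

```bash
python3 -m crank '[{"offset":[-0.005,0,0],"spin":0},{"offset":[-0.01,0,0],"spin":0},{"offset":[-0.015,0,0],"spin":0},{"offset":[-0.02,0,0],"spin":0},{"offset":[-0.025,0,0],"spin":0},{"offset":[-0.025,0,0],"spin":0},{"offset":[-0.025,0,0],"spin":0},{"offset":[0,0.04,0],"spin":0},{"offset":[0,0.04,0],"spin":0},{"offset":[0,0.03,0],"spin":0},{"offset":[0,0,0],"spin":0}]'
python3 - <<'E'
from h import *
st(); c=cap('side'); save(c,'sd7.png',(230,90,400,220),4.5)
c=cap('scene'); save(c,'s7.png',(230,120,430,270),4)
E
```

```text
time_s: 12.45
position: [0.4321, -0.0454, 0.3624]
tcp_rot: [[-0.006, -0.986, 0.164], [0.002, 0.164, 0.986], [-1.0, 0.006, 0.001]]
force: [-0.1, -0.7, -0.8]
opening: 0.114
t 12.45 pos [ 0.4321 -0.0454  0.3624] F [-0.1 -0.7 -0.8] open 0.114
[[-0.006, -0.986, 0.164], [0.002, 0.164, 0.986], [-1.0, 0.006, 0.001]] [ -20.8   19.7  111.    -0.    49.7 -101.3]
```

View pics/sd7.png

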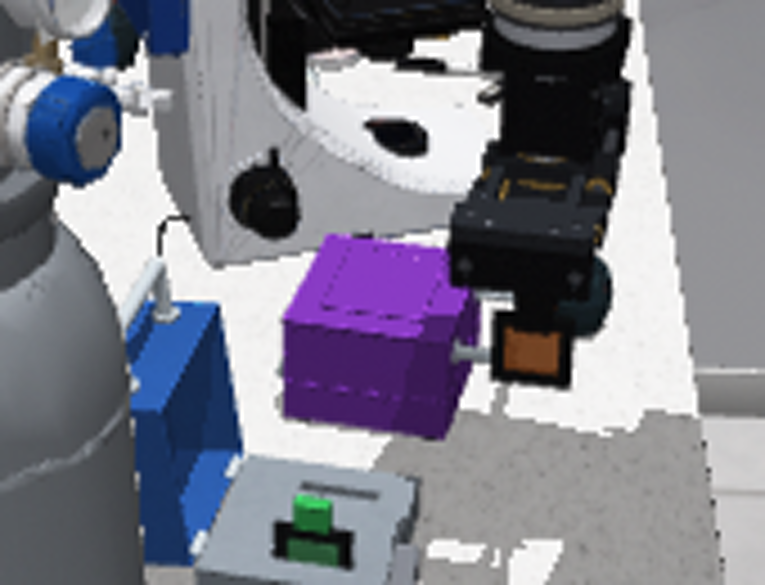

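View pics/s7.png

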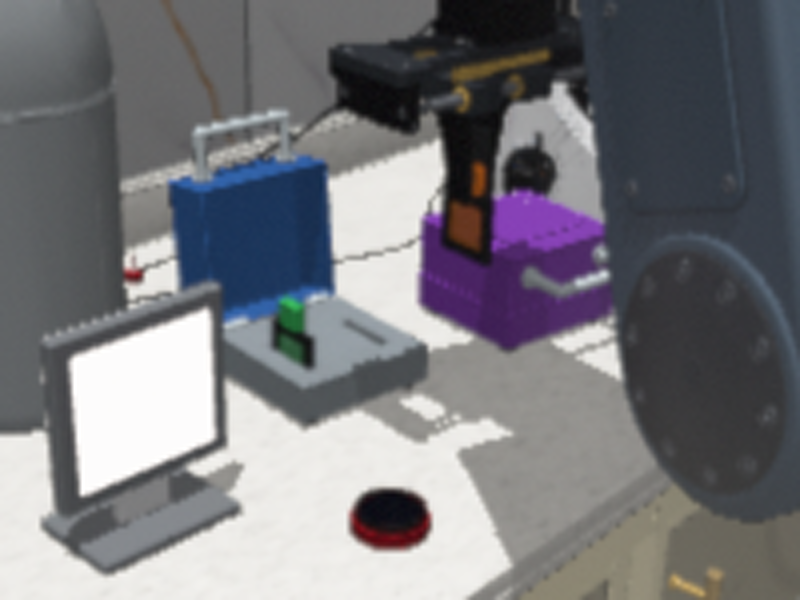

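The amber filter is out and hanging upright, at side crop (533,350). Green stays seated and the cover stands open. Now I turn and carry it to the panel.

```bash
python3 -m crank '[{"offset":[0,0,0],"spin":0.08},{"offset":[0,0,0],"spin":0.13},{"offset":[0,0,0],"spin":0.14},{"offset":[0,0,0],"spin":0.14},{"offset":[0,0,0],"spin":0.14},{"offset":[0,0,0],"spin":0.14},{"offset":[0,0,0],"spin":0.14},{"offset":[0,0,0],"spin":0.14},{"offset":[0,0,0],"spin":0.14},{"offset":[0,0,0],"spin":0.14},{"offset":[0,0,0],"spin":0.1},{"offset":[0,0,0],"spin":0.05}]'
python3 -m crank '[{"offset":[0,0.01,-0.003],"spin":0},{"offset":[0,0.02,-0.003],"spin":0},{"offset":[0,0.03,-0.005],"spin":0},{"offset":[0,0.03,-0.005],"spin":0},{"offset":[0,0.03,-0.005],"spin":0},{"offset":[0,0.03,-0.005],"spin":0},{"offset":[0,0.03,-0.004],"spin":0},{"offset":[0,0.03,-0.004],"spin":0},{"offset":[0,0.022,0],"spin":0},{"offset":[0,0.015,0],"spin":0},{"offset":[0,0,0],"spin":0}]'
python3 - <<'E'
from h import *
s=st(); R=np.array(s['tcp_rot']); print('delta tool',(R.T@(np.array([.4357,.2017,.2966])-s['position'])).round(4), np.degrees(np.arctan2(R[1,2],R[0,2])))
c=cap('side'); save(c,'sd8.png',(260,130,420,290),3.7)
c=cap('scene'); save(c,'s8.png',(210,120,410,270),4)
c=cap('wrist'); save(c,'w8.png')
E
```

```text
time_s: 13.75
position: [0.4385, -0.0476, 0.3627]
tcp_rot: [[0.003, 0.077, 0.997], [-0.001, 0.997, -0.077], [-1.0, -0.001, 0.003]]
force: [0.1, 0.6, -0.1]
opening: 0.114
time_s: 14.85
position: [0.4215, 0.2039, 0.3625]
tcp_rot: [[0.002, 0.07, 0.998], [0.001, 0.998, -0.07], [-1.0, 0.001, 0.002]]
force: [0.4, -0.8, -0.6]
opening: 0.111
t 14.85 pos [0.4215 0.2039 0.3625] F [ 0.4 -0.8 -0.6] open 0.111
[[0.002, 0.07, 0.998], [0.001, 0.998, -0.07], [-1.0, 0.001, 0.002]] [ 12.1  22.  106.7   0.   51.2  16.1]
delta tool [ 0.0659 -0.0013  0.0142] -3.99458481655687
```

View pics/sd8.png

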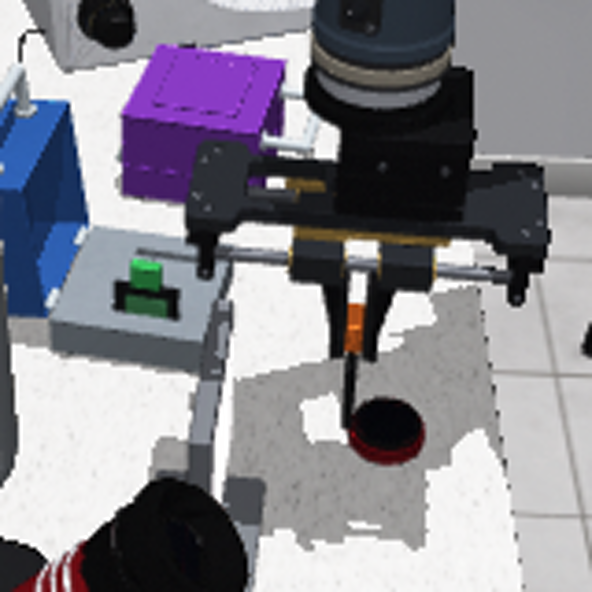

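View pics/s8.png

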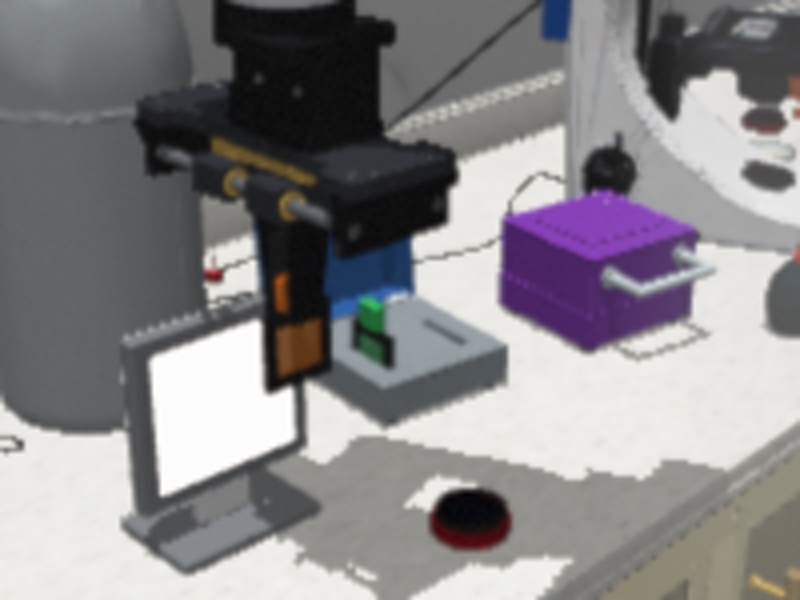

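View pics/w8.png

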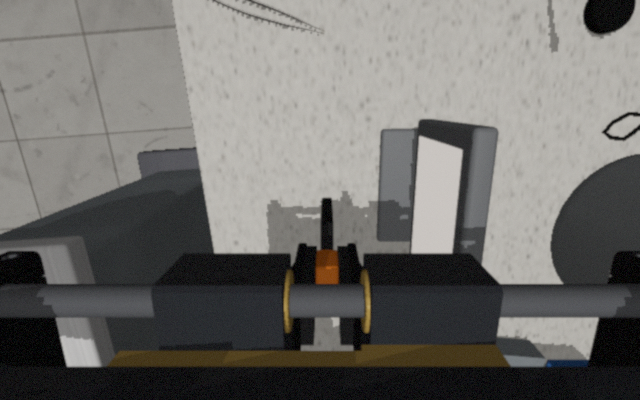

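Run:
```python
from h import *
pos=np.array([.4215,.2039,.3625])
for n in('side','scene'):
    c=dict(np.load('last_%s.npz'%n)); X=cloud(c)
    for a,b in((-.11,-.07),(-.07,-.03),(-.03,.03),(.03,.07),(.07,.11)):
        m=(X[...,0]-pos[0]>a)&(X[...,0]-pos[0]<b)&(abs(X[...,1]-pos[1])<.06)&(X[...,2]>.16)&(X[...,2]<.36); q=X[m]
        if len(q)>5: print(n,a,b,'zmin',np.percentile(q[:,2],[0,2]).round(3),'rel grasp',(np.percentile(q[:,2],1)-pos[2]+.164).round(3),'xmax',q[:,0].max().round(3))
# panel from wrist and scene
c=dict(np.load('last_scene.npz')); X=cloud(c); im=c['pixels'].astype(int)
m=(im.min(-1)>245)&(X[...,2]>.03)&(abs(X[...,0]-.4955)<.02); q=X[m]; cm=np.median(q,0);u,s,v=np.linalg.svd(q-q.mean(0),full_matrices=False); print('lit',len(q),q.min(0),q.max(0),v[2])
# amber plate
B,G,R=im[...,0],im[...,1],im[...,2]
m=(R>B*1.8)&(R>70)&(abs(X[...,0]-.42)<.03)&(abs(X[...,1]-.204)<.06)&(X[...,2]>.12)&(X[...,2]<.25); q=X[m]; w=q[q[:,2]<.19]; print('amber',len(w),w.min(0).round(3),w.max(0).round(3),w.mean(0).round(4)); u,s,v=np.linalg.svd(w-w.mean(0),full_matrices=False); print(v[2].round(3),s)
c=dict(np.load('last_wrist.npz')); X=cloud(c); im=c['pixels'].astype(int); k=np.zeros(im.shape[:2],bool);k[130:260,400:480]=1
m=k&(im.min(-1)>170)&(X[...,2]>.04)&(X[...,2]<.15); q=X[m]; print('wrist lit',len(q),q.min(0).round(4),q.max(0).round(4)); u,s,v=np.linalg.svd(q-q.mean(0),full_matrices=False); print(q.mean(0),v[2].round(3))
```

```text
side -0.11 -0.07 zmin [0.25  0.254] rel grasp 0.054 xmax 0.351
side -0.07 -0.03 zmin [0.257 0.263] rel grasp 0.064 xmax 0.391
side -0.03 0.03 zmin [0.161 0.183] rel grasp -0.021 xmax 0.451
side 0.03 0.07 zmin [0.254 0.261] rel grasp 0.059 xmax 0.491
side 0.07 0.11 zmin [0.251 0.256] rel grasp 0.055 xmax 0.518
scene -0.11 -0.07 zmin [0.25  0.251] rel grasp 0.052 xmax 0.351
scene -0.07 -0.03 zmin [0.248 0.259] rel grasp 0.057 xmax 0.391
scene -0.03 0.03 zmin [0.16  0.164] rel grasp -0.037 xmax 0.451
scene 0.03 0.07 zmin [0.255 0.257] rel grasp 0.057 xmax 0.491
scene 0.07 0.11 zmin [0.25  0.252] rel grasp 0.053 xmax 0.516
lit 939 [0.4892446  0.14575075 0.04857553] [0.50239223 0.24896308 0.1421042 ] [ 0.99739739 -0.07202414  0.0033131 ]
amber 120 [0.416 0.185 0.145] [0.424 0.218 0.19 ] [0.42   0.2029 0.1616]
[-0.997  0.073  0.002] [0.11176843 0.09119686 0.01249185]
wrist lit 4570 [0.4908 0.1506 0.0486] [0.4986 0.249  0.144 ]
[0.49535157 0.21133778 0.10209251] [-0.997  0.071  0.   ]
```

```bash
python3 -m crank '[{"offset":[0.005,-0.001,0.002],"spin":0},{"offset":[0.01,0,0.003],"spin":0},{"offset":[0.012,0,0.003],"spin":0},{"offset":[0.012,0,0.003],"spin":0},{"offset":[0.012,0,0.002],"spin":0},{"offset":[0.01,0,0.001],"spin":0},{"offset":[0.005,0,0],"spin":0},{"offset":[0,0,0],"spin":0},{"offset":[0,0,0],"spin":0},{"offset":[0,0,0],"spin":0}]'
python3 - <<'E'
from h import *
s=st(); R=np.array(s['tcp_rot']); print('delta tool',(R.T@(np.array([.4352,.2017,.2966])-s['position'])).round(4), np.degrees(np.arctan2(R[1,2],R[0,2])))
c=cap('side'); save(c,'sd9.png',(240,130,420,290),3.7)
c=cap('scene'); save(c,'s9.png',(210,120,410,270),4)
X=cloud(c); im=c['pixels'].astype(int)
B,G,R=im[...,0],im[...,1],im[...,2]
m=(R>B*1.8)&(R>70)&(abs(X[...,0]-.435)<.03)&(abs(X[...,1]-.204)<.06)&(X[...,2]>.05)&(X[...,2]<.17); q=X[m]; w=q[q[:,2]<.119]; print('amber',len(w),w.min(0).round(3),w.max(0).round(3),w.mean(0).round(4)); u,s,v=np.linalg.svd(w-w.mean(0),full_matrices=False); print(v[2].round(3))
E
```

```text
time_s: 16.0
position: [0.4351, 0.1999, 0.2967]
tcp_rot: [[0.001, 0.074, 0.997], [0.0, 0.997, -0.074], [-1.0, 0.0, 0.001]]
force: [-1.2, -0.4, 0.1]
opening: 0.111
t 16.0 pos [0.4351 0.1999 0.2967] F [-1.2 -0.4  0.1] open 0.111
[[0.001, 0.074, 0.997], [0.0, 0.997, -0.074], [-1.0, 0.0, 0.001]] [ 11.3  29.3 108.6   0.   42.   15.5]
delta tool [ 0.0001  0.0018 -0.    ] -4.229498894551759
amber 99 [0.431 0.183 0.081] [0.437 0.214 0.109] [0.4338 0.1998 0.0944]
[ 0.996 -0.086  0.018]
```

View pics/sd9.png

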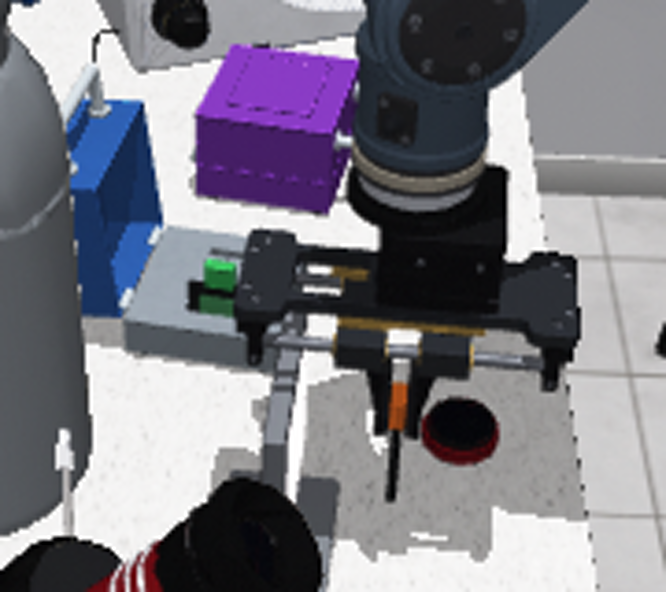

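View pics/s9.png

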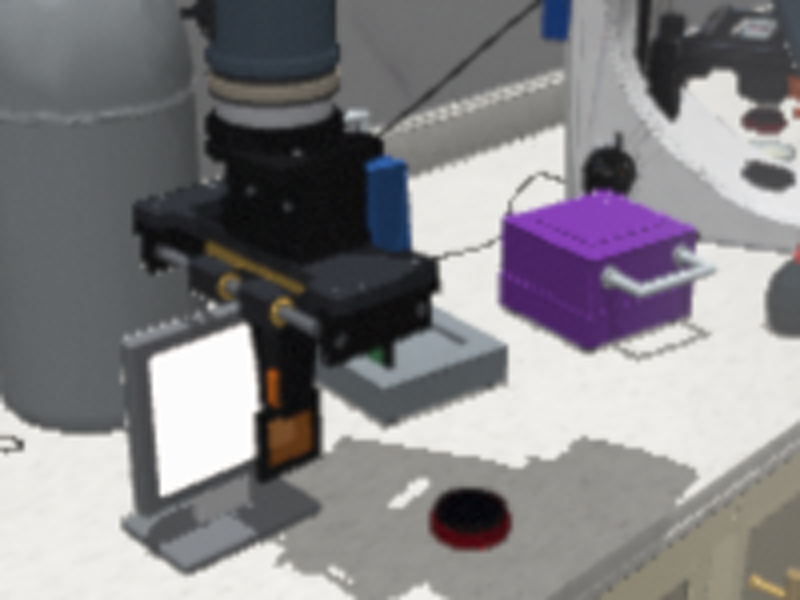

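The amber plate hangs upright in front of the lit face at scene crop (288,437), clear of the panel. Green and the cover are unchanged. A 2 mm lateral trim, then settle and hand in.

```bash
python3 -m crank '[{"offset":[0,0.002,0],"spin":-0.002},{"offset":[0,0,0],"spin":0},{"offset":[0,0,0],"spin":0},{"offset":[0,0,0],"spin":0},{"offset":[0,0,0],"spin":0},{"offset":[0,0,0],"spin":0}]'
python3 - <<'E'
from h import *
s=st(); print(np.abs(s['qvel']).max()); print(bot.hand_in())
E
```

```text
time_s: 16.7
position: [0.4351, 0.2018, 0.2963]
tcp_rot: [[-0.0, 0.072, 0.997], [0.0, 0.997, -0.072], [-1.0, 0.0, -0.0]]
force: [-0.7, -1.0, -0.3]
opening: 0.111
t 16.7 pos [0.4351 0.2018 0.2963] F [-0.7 -1.  -0.3] open 0.111
[[-0.0, 0.072, 0.997], [0.0, 0.997, -0.072], [-1.0, 0.0, -0.0]] [ 11.5  29.4 108.5   0.   42.1  15.6]
0.13559333621702838
the job is handed in; nothing more can be done
None
```

I opened the blue cover by its bar to about 1.68 rad and let go, and it stayed there. I then pulled the amber filter out by its tab and handed the job in at 16.7 s, still holding it in front of the middle of the lit panel.

- **Filter position:** from the arm pose at hand-in, the filter centre is about 60 mm from the lit face, laterally within 1 mm of its middle. It is about 95 mm above the worktop, upright, and within 0.1° of square to the face. The scene camera put the plate centre 1–2 mm from that. Its coarse fit of the plate's tilt, over about 100 pixels, read about 1° off, which is within its noise.
- **Still and held:** grip opening was 9.7 mm on the 10 mm tab, outside force was under about 1.5 N, and no joint was moving faster than 0.14 °/s.
- **Everything else:** the last pictures, taken before a final 2 mm sideways trim, show the cover open, the green filter seated and the panel untouched. The purple case and the lens ring were not moved. The lens blower and dust cap were not checked in those last pictures, but the arm went nowhere near them. No check failed.

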